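Clear the backgammon lid and hold its spring latch open

TASK

Two checkers were left lying on the closed backgammon box: stack them neatly, one on the other, edges in line, on top of the third checker where it lies on the table. Then press the box's brass latch thumb-piece right down and keep it pressed, without ramming it, so that I can lift the lid with both hands; finish while still holding it down. Leave the other things on the table alone.

Things in the scene. Friction and masses are not known exactly. Their poses are not given: they have to be found in the camera images.
- box: Closed folding wooden backgammon box with a plain inlaid border, fixed in place: 200 mm deep (its x), 360 mm long (its y), 70 mm high. Origin at the centre of its underside on the table; the front with the latch looks along its -x, the hinges are at +x. The flat top of the lid is 70 mm above the origin.
- latch (a joint): Spring thumb latch of brass at the middle of the box's front. 0 = at rest, hook over the nib on the lid; grows as the thumb-piece is pressed down; the hook is well clear of the nib from 0.24 rad, hard stop at 0.36 rad. Springs back when let go. The press needed at the point thumb_pad grows evenly from about 2 N at rest to 9 N at the stop, and more the nearer to the box it is pressed.
- thumb_pad (a point): Point to press: centre line, on top of the latch's flat thumb-piece, 37 mm out from the box's front, 28.5 mm above the table at rest. The piece is 34 mm wide (box y), 3 mm thick, and goes on 17 mm beyond this point, away from the box. It turns about a line along box y, 30 mm nearer the box and 4.5 mm lower, so this point sinks 7 mm by 0.24 rad, 10.5 mm at the stop.
- latch_hook (a point): Top of the latch's upright hook, at the root of the thumb-piece: 16 mm wide (box y), its outer face 15.5 mm out from the box's front, top 48.5 mm above the table. It leans out by up to 9 mm as the latch is pressed.
- checker_1: Round flat checker of plain ivory-coloured plastic, 44 mm across, 11 mm thick, about 18 g, lying flat on the box's lid at the start. Origin at the centre of its underside, z up.
- checker_2: A second, identical checker lying flat on the lid at the start, at the other end of the box. Origin at the centre of its underside, z up.
- checker_table: The third, identical checker, lying flat on the table off one end of the box, left or right: the bottom of the pile. Origin at the centre of its underside, z up.
- ashtray: Bystander: round white ceramic ashtray, empty, 110 mm across, 40 mm high, loose on the table off the other end of the box. Origin at the centre of its underside.
- dish: Bystander: squat blue glass dish with a steel twist cap, 94 mm across, 64 mm high, loose on the table off the right-hand end of the box. Origin at the centre of its underside.
- remote_holder: Bystander: black plastic remote holder with three slots, 90 x 165 mm and 95 mm high, two remotes standing in it up to 175 mm high; loose on the table at the left, nearer the robot than the box. Origin at the centre of its underside.
- bell: Bystander: small steel table bell, 68 mm across, 52 mm high, loose on the table in front of the box, to the right of the latch as seen from the robot. Origin at the centre of its underside.
- lid (a joint): The box's lid, hinged along its rear edge: 0 = shut, grows as it is lifted. It lies shut by its own weight (0.9 kg) even when the latch is open, and is to stay shut.
Not all that is in view belongs to the job. What is shaped like the checker_1 but blue is not meant.

How it is judged:
By the outcome, as a careful person would: the job done as asked, in the order asked, and still so for the second after the job is handed in, while the arm keeps its last pose, push and grip.
It also fails if it takes over 64 s, if anything falls off the work surface, if the arm or the gripper's body presses on something with over 40 N, if the wrist force passes 120 N, or if a joint passes its speed limit or range.

ROBOT

A 7-joint arm with a two-finger parallel gripper is mounted at the origin on the work surface. World frame = base frame: x ahead of the robot, y to its left, z up, the work surface at z = 0. Lengths are in m, angles in rad, forces in N, time in s.
With the tool pointing down it reaches from about 0.4 to 0.85 m from the base axis. Payload 6.9 kg.
Tool frame: the origin (TCP) lies midway between the tips of the shut fingers; the grasp point (between the pads) lies behind it (ctrl.pinch_z is the z of the grasp point in the tool frame, in m); z points along the fingers, y is the direction in which the jaws open and shut (so a half turn about z gives the same grasp; the last joint's range is limited). The gripper opens to 85 mm and grips with 20 to 120 N. Pads are 22 mm wide; open, the fingers measure 114 mm over their backs; the gripper's body (76 mm by 85 mm) begins 54 mm behind the grasp point. The pads swing forward as they close: fully open they stand 13 mm farther back than shut.
Start: joints at [-1.042, 0.507, -0.238, 1.5, 0.126, 1.149, -0.155], TCP at [0.256, 0.57, 0.231] pointing down, gripper open.
Joint ranges: [-3.08, 3.08], [-0.24, 2.05], [-1.43, 1.35], [0, 2.5], [-1.52, 4.66], [0.17, 1.96], [-2.89, 2.89]. Speed limits (rad/s): [2.39, 2.39, 3.14, 3.14, 3.14, 3.14, 3.14].

INTERFACE

Orientations are given as a unit quaternion [w, x, y, z].
In Python, from station import ctrl, get_state, vision, ticket, models gives the robot as it stands. Calls block until the motion is done:
- ctrl.movep(position, orientation): joint-space move of the TCP to a pose.
- ctrl.movel(position, frame=None, max_speed=0.15): straight line of the TCP; frame=None keeps the orientation; max_speed is the mean speed in m/s.
- ctrl.set_joints(angles): joint-space move.
- ctrl.ungrasp() and ctrl.close_gripper(force=None): open the fingers fully, or close them until they stop; force is the grip in N (None keeps the last).
- ctrl.pause(seconds).
- ctrl.ik(position, orientation): joint angles nearest the present ones, or None.
- get_state(): the state.
- vision.grab_frame(name): name is "scene" or "top" or "wrist"; returns (picture, depth): 480x640x3 uint8, blue, green, red; 480x640 float32, m along the optical axis (not along the pixel's ray), 0 where there is no reading.
- vision.camera_info(name): a dict with "mtx" (3x3 intrinsics, pixels), "dist_coeffs" ([k1, k2, p1, p2, k3] as OpenCV has them; the pictures are not rectified), "R" (3x3) and "t" (3): a world point X has camera coordinates R X + t; the wrist camera has in their place "hand_eye" (4x4, takes a point from camera to tool coordinates, whose origin is the TCP and whose axes are the flange's). Camera axes: x right, y down, z forward; pixel columns grow to the right and rows downward; lengths in m; the calibration is good to about 2 mm. A picture is of the moment at which its call begins: read the wrist's pose just before it. camera_info takes no time and is no camera call.
A pose or a line that the arm cannot do raises ctrl.Unreachable and nothing moves.
- ticket.close_job(): hands the job in, once; it reports no verdict.
Trained networks look in the newest picture that a camera, given by its name, has taken for a name from the list of things; names that differ only in an ending like _2 or _b are one class to them, and where a whole thing is asked for, a point or a joint stands for the part that bears it (a point fixed in the world has none). Each returns a list of dicts, best first, with "p" (0 to 1); they miss things now and then, are a little off and sometimes report something else, mostly with a low value. They report only what shows in the picture. A call takes as long as a camera call. They do not tell look-alikes from the thing itself.
- models.recognise(camera, target): "point" ([column, row] in pixels, amid what is visible of it).
- models.masks_of(camera, target): "mask" (480x640 bool, what is visible of it) and "point" ([column, row] in pixels, amid what is visible of it).
The state is a dict: "time": time; "qpos": joint angles; "qd": joint speeds; "tau": joint torques, N m; "tcp_pos": TCP position; "eef_rot": TCP orientation; "contact_force": force on the tool from outside, world axes, zero at the start; "wrist_torque": the same for the moment, N m; "width": finger opening in m.
Only numpy, scipy, OpenCV 4.12 (cv2) and the standard library are available. Lean on these libraries where they do the work, as an engineer would, in place of code of your own. Each camera call takes 0.05 s, during which the arm holds its last target. There are 200 camera calls.

## Working session

There is one attempt and no reset: what is moved stays moved. The work goes in short steps, each a Python script; the robot and the scene stay as the last script left them, time stands still between calls to the robot, and variables do not carry over. Pictures are saved under pics/ and viewed, on a budget of 10 in all, crops included, one or two more only if the job needs it, and the job is handed in when it is done.

```bash
mkdir -p pics; ls
cat > h.py <<'E'
import numpy as np, cv2
from station import ctrl, get_state, vision, ticket, models
from scipy.spatial.transform import Rotation as Rn
def quat_R(q): return Rn.from_quat([q[1],q[2],q[3],q[0]]).as_matrix()
def cam(name,st=None):
    i=vision.camera_info(name); K=np.array(i["mtx"]);d=np.array(i["dist_coeffs"])
    if name=="wrist":
        st=st or get_state(); H=np.array(i["hand_eye"]); T=np.eye(4); T[:3,:3]=quat_R(st["eef_rot"]); T[:3,3]=st["tcp_pos"]
        W=T@H; R=W[:3,:3].T; t=-R@W[:3,3]
    else: R=np.array(i["R"]);t=np.array(i["t"]).ravel()
    return K,d,R,t
def onplane(c,px,z):
    K,d,R,t=c; u=cv2.undistortPoints(np.array(px,float).reshape(-1,1,2),K,d)[:,0]
    r=np.c_[u,np.ones(len(u))]@R; o=-R.T@t
    return o+r*((z-o[2])/r[:,2])[:,None]
def proj(c,X):
    K,d,R,t=c; return cv2.projectPoints(np.array(X,float).reshape(-1,1,3),cv2.Rodrigues(R)[0],t,K,d)[0][:,0]
def topcloud(c,depth,mask):
    v,u=np.nonzero(mask&(depth>0)); K,d,R,t=c
    n=cv2.undistortPoints(np.c_[u,v].astype(float).reshape(-1,1,2),K,d)[:,0]; z=depth[v,u]
    return (np.c_[n,np.ones(len(n))]*z[:,None]-t)@R
E
python3 - <<'E'
from h import *
s=get_state();print(s["time"],s["tcp_pos"],s["eef_rot"],s["width"],ctrl.pinch_z)
for n in ["top","scene"]:
    p,d=vision.grab_frame(n);cv2.imwrite(f"pics/{n}0.png",p);np.save(f"{n}0.npy",d);c=cam(n)
    print(n,-c[2].T@c[3])
    for t in ["checker_1","latch","box","ashtray","dish","remote_holder","bell"]:
        for m in models.masks_of(n,t):
            X=topcloud(c,d,m["mask"])
            print(n,t,round(m["p"],2),np.round(m["point"]),m["mask"].sum(),np.median(X,0).round(3) if len(X) else "", np.percentile(X,[2,98],axis=0).round(3).tolist() if len(X) else "")
E
```

```text
pics
0.0 [0.2563272  0.56943151 0.23040502] [-1.77602937e-04  2.09870810e-01  9.77728672e-01 -9.25244799e-04] 0.0853592990292547 -0.0187
top [0.41860404 0.07201993 1.04492591]
top checker_1 0.96 [365. 171.] 340 [ 0.645 -0.03   0.08 ] [[0.626, -0.049, 0.076], [0.663, -0.012, 0.083]]
top checker_1 0.74 [279. 203.] 392 [0.58 0.14 0.08] [[0.561, 0.12, 0.07], [0.601, 0.16, 0.084]]
top checker_1 0.61 [264. 260.] 349 [0.469 0.177 0.01 ] [[0.449, 0.157, -0.001], [0.487, 0.199, 0.014]]
top checker_1 0.55 [205. 191.] 330 [0.613 0.305 0.01 ] [[0.595, 0.286, 0.005], [0.633, 0.325, 0.014]]
top latch 0.73 [335. 241.] 389 [0.51  0.031 0.028] [[0.487, 0.015, 0.017], [0.533, 0.048, 0.049]]
top box 0.91 [329. 178.] 17639 [0.631 0.042 0.069] [[0.524, -0.129, 0.025], [0.739, 0.215, 0.073]]
top box 0.46 [404. 256.] 744 [ 0.475 -0.108  0.029] [[0.448, -0.14, 0.005], [0.505, -0.082, 0.049]]
top ashtray 0.68 [466. 226.] 2243 [ 0.541 -0.26   0.01 ] [[0.49, -0.304, 0.002], [0.59, -0.203, 0.039]]
top dish 0.93 [451. 148.] 1587 [ 0.688 -0.199  0.061] [[0.653, -0.241, 0.023], [0.73, -0.163, 0.066]]
top dish 0.36
[... 987 characters left out ...]
] 147 [0.503 0.027 0.028] [[0.488, 0.014, 0.025], [0.526, 0.044, 0.048]]
scene box 0.56 [354. 303.] 16620 [0.657 0.017 0.07 ] [[0.533, -0.14, 0.01], [0.751, 0.215, 0.074]]
scene ashtray 0.65 [219. 360.] 2338 [ 0.533 -0.255  0.012] [[0.49, -0.304, 0.007], [0.591, -0.208, 0.041]]
scene ashtray 0.43 [256. 306.] 724 [ 0.488 -0.121  0.027] [[0.456, -0.146, 0.003], [0.508, -0.088, 0.049]]
scene dish 0.88 [292. 400.] 2042 [ 0.707 -0.214  0.063] [[0.664, -0.251, 0.02], [0.741, -0.169, 0.068]]
scene remote_holder 0.64 [357. 130.] 3045 [0.276 0.358 0.081] [[0.22, 0.314, 0.007], [0.325, 0.488, 0.175]]
scene bell 0.72 [259. 304.] 676 [ 0.489 -0.12   0.028] [[0.46, -0.145, 0.005], [0.508, -0.089, 0.049]]
```

Run:
```python
from h import *
p=cv2.imread("pics/top0.png");cv2.imwrite("pics/top0c.png",cv2.resize(p[80:350,140:540],(800,540),interpolation=cv2.INTER_CUBIC))
```

```text
(no output)
```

View pics/top0c.png

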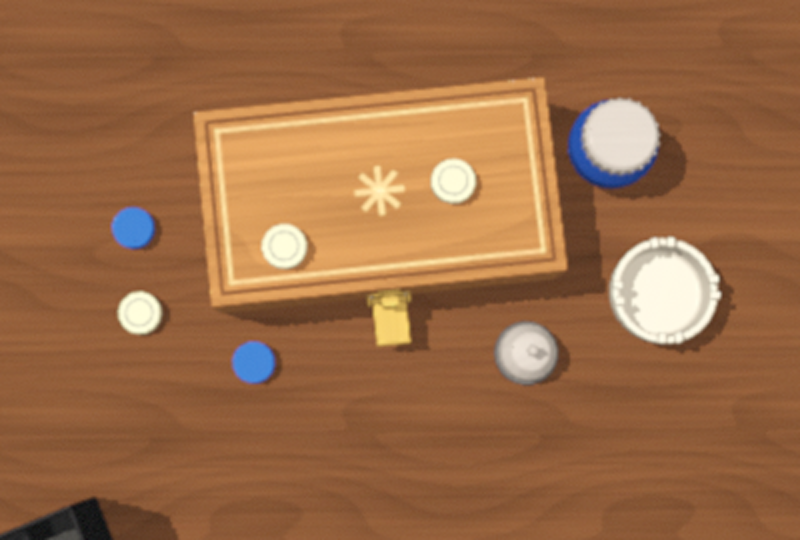

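Crop: the ivory checkers on the lid are at full-frame px (282,203) and (367,170). Off the left end there are three discs: px (206,194) blue, (210,236) ivory and (267,261) blue. The ivory one at (210,236), about (0.522, 0.298), fits checker_table. I'll confirm it with the wrist camera from directly overhead and measure all three the same way.

```bash
cat >> h.py <<'E'
Q=[0,0,1,0]
H=np.array(vision.camera_info("wrist")["hand_eye"])
OFF=quat_R(Q)@H[:3,3]     # camera position minus TCP, world axes, tool down
def look(xy,ztop,tag=None,hc=0.20,move=True):
    "camera hc above ztop, straight over xy; returns measured disc centre"
    if move: ctrl.movep([xy[0]-OFF[0],xy[1]-OFF[1],ztop+hc-OFF[2]],Q)
    st=get_state(); p,d=vision.grab_frame("wrist"); c=cam("wrist",st)
    if tag: cv2.imwrite(f"pics/{tag}.png",p)
    best=None
    for m in models.masks_of("wrist","checker_1"):
        mk=m["mask"]; hsv=cv2.cvtColor(p,cv2.COLOR_BGR2HSV)[mk]; 
        cs,_=cv2.findContours(mk.astype(np.uint8),cv2.RETR_EXTERNAL,cv2.CHAIN_APPROX_NONE); k=max(cs,key=cv2.contourArea)
        if len(k)<20: continue
        W=onplane(c,k[:,0],ztop); ctr,r=cv2.minEnclosingCircle(W[:,:2].astype(np.float32)); 
        (ex,ey),(a,b),_=cv2.fitEllipse(W[:,:2].astype(np.float32)*1000)
        e=np.array([ex,ey])/1000
        print("  cand",round(m["p"],2),np.round(m["point"]),"c",e.round(4),"axes",round(a,1),round(b,1),"hsv",np.median(hsv,0))
        dd=np.hypot(*(e-xy))
        if best is None or dd<best[0]: best=(dd,e)
    return best[1]
E
python3 - <<'E'
from h import *
print(H.round(3).tolist(),OFF.round(3))
ctrl.movel([0.256,0.57,0.33]);print(get_state()["time"])
B=look((.522,.298),.011,"wb"); s=get_state(); print(B,s["time"],s["tcp_pos"])
A=look((.581,.139),.081,"wa"); C=look((.646,-.031),.081,"wc")
np.savez("meas.npz",A=A,B=B,C=C);print(A,C,get_state()["time"])
b=[cv2.resize(cv2.imread(f"pics/w{k}.png"),(400,300)) for k in "bac"]
cv2.imwrite("pics/m1.png",np.vstack([np.hstack(b[:2]),np.hstack([b[2],b[2]*0])]))
E
```

```text
[[-0.001, -0.946, -0.323, 0.083], [1.0, -0.0, -0.001, 0.0], [0.001, -0.323, 0.946, -0.143], [0.0, 0.0, 0.0, 1.0]] [-0.083  0.     0.143]
1.6083
  cand 0.97 [330. 274.] c [0.6119 0.3051] axes 42.4 45.7 hsv [106. 203. 209.]
  cand 0.73 [  5. 273.] c [0.6136 0.0969] axes 6.5 34.7 hsv [ 20.  74. 118.]
  cand 0.7 [87. 25.] c [0.4752 0.1793] axes 29.4 50.9 hsv [106. 206. 203.]
[0.61190601 0.30508807] 3.575 [0.60451608 0.29933429 0.06887007]
  cand 0.92 [535. 164.] c [0.6046 0.2606] axes 31.4 35.2 hsv [107. 199. 168.]
  cand 0.86 [ 43. 230.] c [ 0.6443 -0.0274] axes 42.9 50.3 hsv [ 20.  74. 148.]
  cand 0.62 [320. 113.] c [0.5805 0.1386] axes 42.7 43.2 hsv [ 26.  51. 201.]
  cand 0.88 [319. 112.] c [ 0.6456 -0.031 ] axes 42.4 42.6 hsv [ 26.  49. 209.]
  cand 0.64 [388. 138.] c [6.639e-01 5.000e-04] axes 166.4 342.6 hsv [ 15. 183. 172.]
[0.58047107 0.13864194] [ 0.64562201 -0.03100007] 5.2917
```

View pics/m1.png

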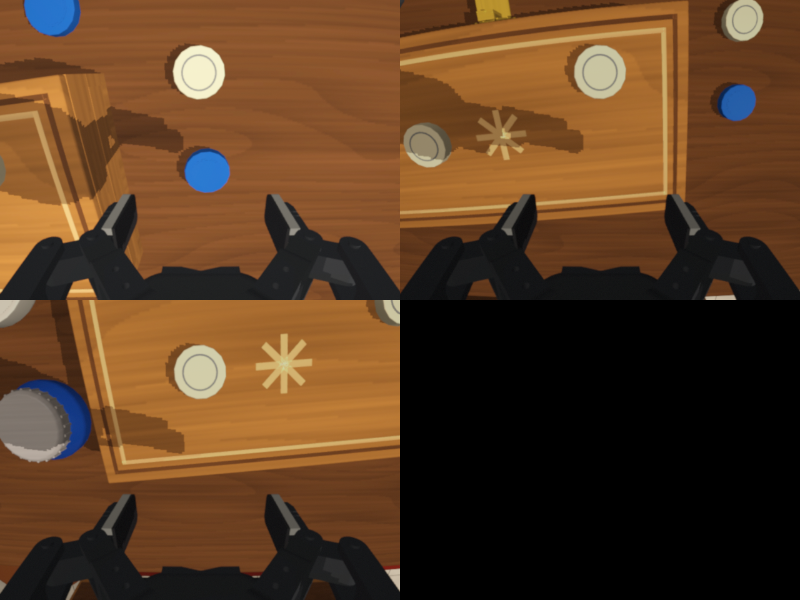

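The wrist views put the ivory disc on the table at about (318,115) in the wb frame, with both blue look-alikes beside it, so checker_table at about (0.522, 0.298) is confirmed. The network missed it there, so I'll segment by ivory colour. Next I'll centre checker A in the jaws, re-measure it to get the camera bias, then grasp it.

```bash
cat >> h.py <<'E'
def disc(xy,ztop,tag=None,hc=0.20):
    "camera straight over xy; ivory disc nearest xy by colour"
    ctrl.movep([xy[0]-OFF[0],xy[1]-OFF[1],ztop+hc-OFF[2]],Q); ctrl.pause(0.25)
    st=get_state(); p,_=vision.grab_frame("wrist"); c=cam("wrist",st)
    if tag: cv2.imwrite(f"pics/{tag}.png",p)
    h=cv2.cvtColor(p,cv2.COLOR_BGR2HSV); mk=((h[...,1]<95)&(h[...,2]>95)).astype(np.uint8)
    mk=cv2.morphologyEx(mk,cv2.MORPH_OPEN,np.ones((5,5)))
    cs,_=cv2.findContours(mk,cv2.RETR_EXTERNAL,cv2.CHAIN_APPROX_NONE); best=None
    for k in cs:
        if cv2.contourArea(k)<1500: continue
        W=onplane(c,cv2.convexHull(k)[:,0],ztop)[:,:2]; W=onplane(c,k[:,0],ztop)[:,:2]
        (ex,ey),(a,b),_=cv2.fitEllipse((W*1000).astype(np.float32)); e=np.array([ex,ey])/1000
        if best is None or np.hypot(*(e-xy))<best[0]: best=(np.hypot(*(e-xy)),e,a,b)
    print("  disc",best[1].round(4),"axes",round(best[2],1),round(best[3],1),"tcp",np.round(st["tcp_pos"],4),"t",round(st["time"],2))
    return best[1]
def over(xy,z): ctrl.movep([xy[0],xy[1],z],Q)
E
python3 - <<'E'
from h import *
A=disc((.5805,.1386),.081)
over(A,.12); ctrl.movel([A[0],A[1],.0715],max_speed=.08); ctrl.close_gripper(20)
s=get_state();print(s["width"],np.round(s["tcp_pos"],4),np.round(s["contact_force"],1)); yj=s["tcp_pos"][1]
ctrl.ungrasp(); ctrl.movel([A[0],A[1],.12])
A2=disc(A,.081,"a2"); print("bias y",A2[1]-yj, "shift",A2-A); 
np.savez("A.npz",A2=A2,bias=A2[1]-yj)
E
```

```text
disc [0.5806 0.1388] axes 42.6 42.8 tcp [0.6639 0.137  0.138 ] t 6.3
0.042667554359526114 [0.5808 0.1388 0.0721] [-1.4 -0.8  4.8]
  disc [0.5805 0.1387] axes 42.7 42.9 tcp [0.6623 0.1389 0.1377] t 9.66
bias y -0.00011950182610540039 shift [-5.56030273e-05 -8.02459717e-05]
```

```bash
cat >> h.py <<'E'
def goto(x,y,z,speed=.08,n=2,tol=.0003):
    "straight line, then trim the standing error of the TCP in x,y"
    cmd=np.array([x,y]); ctrl.movel([x,y,z],max_speed=speed)
    for _ in range(n):
        ctrl.pause(.15); e=np.array([x,y])-get_state()["tcp_pos"][:2]
        if np.hypot(*e)<tol: break
        cmd=cmd+e; ctrl.movel([*cmd,z],max_speed=.05)
    return cmd
def pick(P,zl=.070):
    over(P,zl+.05); c=goto(*P,zl+.03); ctrl.movel([*c,zl+.0025],max_speed=.07); ctrl.close_gripper(25); ctrl.pause(.1)
    s=get_state(); print("grasp",round(s["width"],4),np.round(s["tcp_pos"],4),np.round(s["contact_force"],1))
    ctrl.movel([*c,zl+.07]); return s["tcp_pos"]-np.array([*P,zl])  # tcp minus checker origin (measured)
def place(B,zb,g):
    x,y=B[0]+g[0],B[1]; c=goto(x,y,zb+g[2]+.02); z=zb+g[2]+.003
    ctrl.movel([*c,z],max_speed=.05); f0=get_state()["contact_force"][2]
    for _ in range(8):
        z-=.0007; ctrl.movel([*c,z],max_speed=.02); f=get_state()["contact_force"][2]
        if f-f0>2: break
    s=get_state(); print("placed",np.round(s["tcp_pos"],4),"z excess",round(s["tcp_pos"][2]-zb-g[2],4),"f",round(f-f0,1),"t",s["time"])
    ctrl.ungrasp(); ctrl.movel([*c,zb+.08],max_speed=.12)
E
python3 - <<'E'
from h import *
A=np.load("A.npz")["A2"]; g=pick(A); print(g)
B=disc((.522,.298),.011,"b1"); np.savez("B.npz",B=B)
over(B,.09); place(B,.011,g)
S=disc(B,.022,"b2"); print("stack offset mm",(S-B)*1000)
E
```

```text
grasp 0.0422 [0.5807 0.1387 0.0731] [-0.6 -0.   5.8]
[1.74150493e-04 3.21116589e-05 3.06663507e-03]
  disc [0.5218 0.2977] axes 43.2 43.4 tcp [0.6057 0.2964 0.0688] t 14.05
placed [0.522  0.2977 0.0141] z excess 0.0 f 6.2 t 17.925
  disc [0.5219 0.2976] axes 43.2 43.5 tcp [0.6036 0.2983 0.0793] t 19.89
stack offset mm [ 0.11474609 -0.1234436 ]
```

View pics/b2.png

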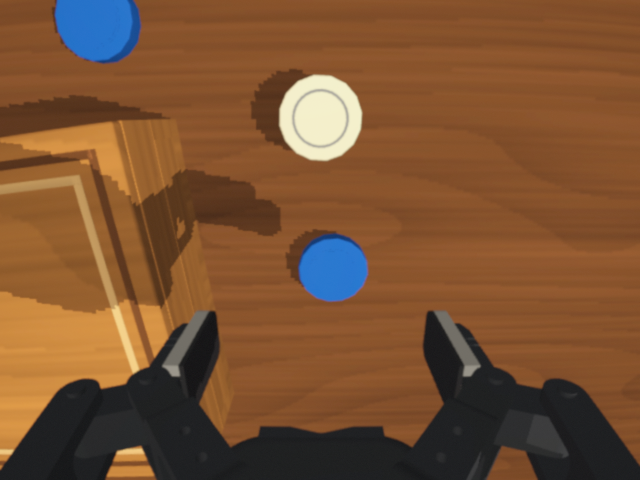

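The picture shows one clean ivory disc at (320,118) with no crescent of the lower checker showing, and a measured offset of about 0.2 mm. Now the second one.

Run:
```python
from h import *
B=np.load("B.npz")["B"]
over((.522,.298),.15); C=disc((.6456,-.031),.081); g=pick(C); print(g)
over((.56,.15),.16); over(B,.10); place(B,.022,g)
S=disc(B,.033,"b3"); print("stack offset mm",(S-B)*1000)
# view of the latch: camera over the thumb piece, from a bit higher
L=np.array([.49,.031]); ctrl.movep([L[0]-OFF[0],L[1]-OFF[1],.13],Q); ctrl.pause(.2)
st=get_state(); p,d=vision.grab_frame("wrist"); c=cam("wrist",st); cv2.imwrite("pics/l1.png",p); np.save("l1.npy",d)
import pickle; pickle.dump(c,open("l1.pkl","wb"))
for m in models.masks_of("wrist","latch"):
    X=topcloud(c,d,m["mask"]); T=X[(X[:,2]>.022)&(X[:,2]<.036)]; print(round(m["p"],2),len(X),len(T))
    if len(T)>50:
        hull=T[:,:2].astype(np.float32); print(cv2.minAreaRect(hull),T[:,2].mean(),cv2.boxPoints(cv2.minAreaRect(hull)).round(4).tolist())
print(get_state()["time"])
q=cv2.imread("pics/b3.png"); cv2.imwrite("pics/m3.png",np.hstack([cv2.resize(q,(400,300)),cv2.resize(p,(400,300))]))
```

```text
disc [ 0.6457 -0.0311] axes 42.8 42.9 tcp [ 0.7284 -0.0295  0.1385] t 22.15
grasp 0.0428 [ 0.6459 -0.031   0.0731] [-1.4  0.2  5.8]
[1.86963308e-04 2.26010524e-05 3.13255329e-03]
placed [0.522  0.2977 0.0251] z excess 0.0 f 4.3 t 30.45
  disc [0.5219 0.2976] axes 43.2 43.4 tcp [0.6036 0.2982 0.0903] t 32.42
stack offset mm [ 0.14526367 -0.13473511]
0.89 3969 3530
((0.5107060670852661, 0.030760690569877625), (0.051615480333566666, 0.03501640260219574), 5.252092361450195) 0.0286562543699906 [[0.48339998722076416, 0.04580000042915344], [0.48660001158714294, 0.010999999940395355], [0.5379999876022339, 0.015699999406933784], [0.5347999930381775, 0.050599999725818634]]
33.825
```

View pics/m3.png

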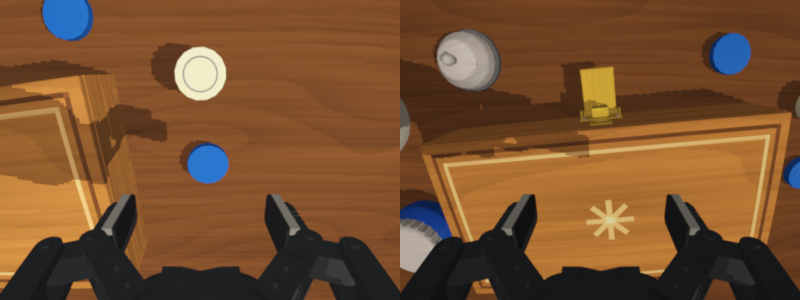

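The stack of three is aligned to about 0.2 mm: disc at about (320,118) in its frame, no crescent showing. In the latch view the brass thumb-piece at px (955-640=)≈(318,150) is clear. Its outer edge is at (0.485, 0.028) and the box yaw is about 5.25°. Now the press.

Run:
```python
from h import *
psi=np.radians(5.25); QP=[0,-np.sin(psi/2),np.cos(psi/2),0]
P=np.array([.485,.0284])+.011*np.array([np.cos(psi),np.sin(psi)])
ctrl.movep([*P,.12],QP); ctrl.close_gripper(25)
c=goto(*P,.045,speed=.1); ctrl.pause(.2); f0=np.array(get_state()["contact_force"]); print(f0.round(1))
z=.033; ctrl.movel([*c,z],max_speed=.05)
while z>.0185:
    z-=.0006; ctrl.movel([*c,z],max_speed=.015); ctrl.pause(.05); s=get_state(); f=s["contact_force"]-f0
    print(round(z,4),np.round(s["tcp_pos"],4),f.round(1))
    if f[2]>11 or s["tcp_pos"][2]<.0193: break
ctrl.pause(.2); s=get_state(); print(s["time"],np.round(s["tcp_pos"],4),(s["contact_force"]-f0).round(1))
```

```text
[-0.3 -0.2 -0. ]
0.0324 [0.496  0.0294 0.0325] [ 0.6  0.1 -0.3]
0.0318 [0.496  0.0294 0.0319] [ 0.5  0.8 -0.2]
0.0312 [0.4959 0.0294 0.0312] [ 0.3 -0.2  0.3]
0.0306 [0.4959 0.0294 0.0306] [1.  0.1 0.6]
0.03 [0.4959 0.0294 0.03  ] [0.5 0.  1.1]
0.0294 [0.4959 0.0294 0.0294] [ 0.4 -0.   0.3]
0.0288 [0.4959 0.0294 0.0288] [ 0.6  0.4 -0.5]
0.0282 [0.4959 0.0294 0.0283] [ 0.1 -0.   1.5]
0.0276 [0.4959 0.0294 0.0276] [-0.7  0.1  3.4]
0.027 [0.4958 0.0294 0.027 ] [-1.2 -0.5  3.9]
0.0264 [0.4958 0.0294 0.0264] [-1.4  0.4  3.6]
0.0258 [0.4958 0.0294 0.0258] [-2.2  0.1  4.3]
0.0252 [0.4958 0.0294 0.0252] [-3.1 -0.6  4.6]
0.0246 [0.4958 0.0294 0.0246] [-4.   0.3  4.6]
0.024 [0.4958 0.0294 0.024 ] [-3.   0.   4.7]
0.0234 [0.4958 0.0294 0.0234] [-3.9 -0.   6.1]
0.0228 [0.4957 0.0294 0.0228] [-3.9  0.6  6.1]
0.0222 [0.4958 0.0294 0.0223] [-3.5 -0.3  5.6]
0.0216 [0.4958 0.0294 0.0217] [-3.6  0.7  6.7]
0.021 [0.4959 0.0294 0.0212] [-3.5 -0.1  6.7]
0.0204 [0.4959 0.0294 0.0206] [-3.8 -0.4  8. ]
0.0198 [0.496  0.0294 0.02  ] [-3.1 -0.2  7.6]
0.0192 [0.4961 0.0294 0.0195] [-3.6 -0.2  8.5]
0.0186 [0.4961 0.0294 0.0189] [-3.3 -0.1  9.3]
44.6917 [0.4961 0.0295 0.0189] [-4.1 -0.1  8. ]
```

No end stop felt yet, so I'll creep on until the force shows the knee.

Run:
```python
from h import *
z=.0186; c=[.496,.0294]; f0=np.array([-.3,-.2,0])
p0=np.array(get_state()["tcp_pos"])
while z>.0145:
    z-=.0004; ctrl.movel([*c,z],max_speed=.015); ctrl.pause(.08)
    ss=[]; 
    for _ in range(3): ctrl.pause(.03); ss.append(get_state()["contact_force"]-f0)
    f=np.mean(ss,0); s=get_state(); print(round(z,4),np.round(s["tcp_pos"],4),f.round(1))
    if f[2]>13: break
ctrl.pause(.2); s=get_state(); print(s["time"],np.round(s["tcp_pos"],4),(s["contact_force"]-f0).round(1))
for n in ["scene","top","wrist"]:
    p,d=vision.grab_frame(n); cv2.imwrite(f"pics/{n}9.png",p)
a=cv2.resize(cv2.imread("pics/scene9.png")[150:450,180:500],(400,375)); b=cv2.resize(cv2.imread("pics/wrist9.png"),(400,300)); b=np.vstack([b,np.zeros((75,400,3),np.uint8)])
cv2.imwrite("pics/m9.png",np.hstack([a,b]))
```

```text
0.0182 [0.4962 0.0294 0.0185] [-3.8 -0.1  8.7]
0.0178 [0.4962 0.0295 0.0182] [-3.2 -0.4  9.5]
0.0174 [0.4963 0.0294 0.0181] [-4.2 -0.7 12.6]
0.017 [0.4963 0.0295 0.0179] [-5.5  0.  16.4]
46.625 [0.4963 0.0294 0.0179] [-5.4 -0.4 15.6]
```

View pics/m9.png

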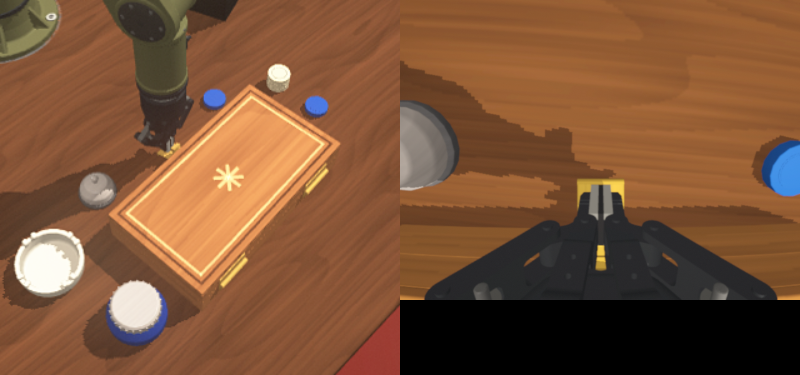

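The force knee at z≈0.0181 is the hard stop. The scene view shows the neat pile at crop (278,77), the lid shut, the gripper on the latch at (168,148) and the bystanders undisturbed. I'll ease off a hair so it isn't forced on the stop, then hand in.

Run:
```python
from h import *
ctrl.movel([.496,.0294,.0176],max_speed=.015); ctrl.pause(.4); s=get_state(); print(s["time"],np.round(s["tcp_pos"],4),np.round(s["contact_force"],1))
print(ticket.close_job())
```

```text
47.425 [0.4963 0.0295 0.0181] [-3.9 -1.4 11.2]
the job is handed in; nothing more can be done
None
```

The job is handed in at 47.4 s of the allowed 64 s, with the arm still holding the latch down.

- **Checkers:** both ivory checkers from the lid are stacked on the ivory checker at about (0.522, 0.298) on the table. The wrist camera put each one within about 0.2 mm of the bottom checker's centre. The two blue look-alikes were left alone.
- **Latch:** I pressed the thumb-piece in small steps until the force rose sharply at its hard stop, peaking at about 16 N. I then eased off slightly and held it at about 11 N, essentially at the stop. That should be well past the 0.24 rad where the hook clears, but I judged it from force and height and could not see the hook itself.
- **Other things:** the last scene picture showed the pile standing, the lid shut, and the bell, ashtray and dish undisturbed. The remote holder was outside that picture.

**Disagreements:** the trained network missed the table checker in the wrist view and offered a blue one instead, so I located the checkers by colour. The latch also went about 1 mm lower than I had estimated before it reached the stop.

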